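# Unload the lacquer bench: plates from the drying rack, cuffs from the turntable

## Robot

A 6-joint arm with a two-finger parallel gripper is mounted at the origin on the work surface. World frame = base frame: x ahead of the robot, y to its left, z up, the work surface at z = 0. Lengths are in m, angles in rad, forces in N, time in s.
With the tool pointing down it reaches from about 0.375 to 0.975 m from the base axis. Payload 3.8 kg.
Tool frame: the origin (TCP) lies at the very end of the fingers, on their centre line; the grasp point (between the pads) lies 19 mm behind it; z points along the fingers, y is the line along which they close (so a half turn about z gives the same grasp; the last joint's range is limited). The gripper opens to 85 mm and grips with 20 to 120 N. Pads are 22 mm wide; open, the fingers measure 114 mm over their backs; the gripper's body (76 mm by 85 mm) begins 54 mm behind the grasp point. The pads swing forward as they close: fully open they stand 13 mm farther back than shut.
Start: joints at [-1.277, 0.264, 1.604, -0, 1.274, -0.037], TCP at [0.219, -0.638, 0.231] pointing down, gripper open.
Joint ranges: [-2.63, 2.63], [-0.94, 2.18], [0.31, 2.57], [-1.31, 4.45], [0, 2.66], [-2.55, 2.55]. Speed limits (rad/s): [2.57, 2.57, 3.14, 3.14, 3.14, 3.14].

## Interface

Orientations are given as a rotation vector (axis times angle).
In Python, from workcell import monitor, viewer, job gives the robot as it stands. The module is installed in compiled form; this text tells all that it offers.
- The arm moves only by the tool step_arm, never from a script. Its argument "series" is one flat list of numbers, 4 for each row, row after row: the shift along the tool's x, y, z in m, then the turn about the tool's z in rad. A call has 1 to 8 rows; each row is the pose to reach, as a shift and turn from the pose commanded when the call began, along the tool's axes at that moment; what a row does not reach only later rows make up. A row lasts 1/8 s, in which the tool goes at most 62.5 mm and 10.7 degrees, less where a joint would pass 70% of its speed; a pose out of reach is approached as far as the arm can. A call with a gripper value outside its range is refused whole. "gripper" is the opening, from 0 (shut) to 1 (fully open), set as the call begins (left out, the last holds). The fingers move at their own pace and stop on an object; "newtons" is the grip in N (left out, the last holds). Time passes only in rows, so rows that repeat a pose let the fingers close. It gives the time, the measured TCP pose, the force, the opening and the grip force at its end, in the units of the state.
- monitor.read_state(): the state, without advancing time (a new reading comes with each control period).
- viewer.read_camera(name): name is "scene" or "top"; returns a dict with "image" (384x512x3 uint8, red, green, blue), "intrinsics" (3x3 intrinsics, pixels), "T" (4x4, takes a point from camera to world coordinates). Camera axes: x right, y up, looking along -z (the intrinsics and any distortion apply to the point x, -y, -z); pixel columns grow to the right and rows downward; lengths in m; the calibration is good to about 2 mm. A picture is of the moment at which its call begins. There is no depth.
- job.finish_job(): hands the job in; it is judged then, once.
Trained networks look in a picture, given as the dict that the camera call returned (one of the last four; its "shot" number tells which), for a name from the list of things; names that differ only in an ending like _2 or _b are one class to them, and where a whole thing is asked for, a point or a joint stands for the part that bears it (a point fixed in the world has none). Each returns a list of dicts, best first, with "score" (0 to 1); they miss things now and then, are a little off and sometimes report something else, mostly with a low value. They report only what shows in the picture. A call takes as long as a camera call. They do not tell look-alikes from the thing itself.
- viewer.boxes_of(picture, label): "extent" ([centre column, centre row, width, height] in pixels, round what is visible of it).
- viewer.spot_point(picture, label): "point" ([column, row] in pixels: a listed point, or the origin of a listed thing).
The state is a dict: "time": time; "q": joint angles; "joint_vel": joint speeds; "joint_torque": joint torques, N m; "tool_pos": TCP position; "tcp_rot": TCP orientation; "wrist_force": force on the tool from outside, world axes, zero at the start; "torque": the same for the moment, N m; "width": opening from 0.0 (shut) to 1.0 (fully open); "grip_force": force on a finger pad.
Only numpy, scipy, OpenCV 4.12 (cv2) and the standard library are available. Lean on these libraries where they do the work, as an engineer would, in place of code of your own. Each camera call takes 0.05 s, during which the arm holds its last target. There are 200 camera calls.

## Task

Unload the dry lacquered work: swing the drying rack's steel keeper bar well open by its red knob, slide every brass plate up out of the rack and stand it in the slots of the blue foam carrier, right down on the floor of the slot, and lift every brass cuff bracelet off the free-spinning turntable and stand it upright, flat on the floor of the cork-lined tray. When all the plates are out, swing the keeper bar fully back home over the empty rack; plates and cuffs may be taken in any order, and leave the tools, jar and steel block on the bench where they are.

Things in the scene. Friction and masses are not known exactly. Their poses are not given: they have to be found in the camera images.
- rack: fixed wooden drying rack, 136 (its x) x 172 mm (its y). Origin on the bench under the middle of the slots; z up. Three slots at y = -50, 0, +50 mm run along x: 11 mm wide, floor 10 mm above the bench. Grooved rails at x = -57 to -35 and +35 to +57 mm are 55 mm high, open between; end boards at x = +-61 mm are 46 mm high. Yaw varies; it and the carrier may change places
- keeper (a joint): rack's steel keeper bar, rad: 0 = home, along the rack's y, 3 mm over the plates, blocking them; grows swinging level, counter-clockwise from above, towards the rack's +x (points along +x at 1.57, clear of all; stop at 1.75). Friction 0.04 N m, stays where left. Bar 14 mm wide, 113 to 121 mm above the bench, 159 mm long from the pivot
- keeper_knob (a point): middle of the grip of the keeper's upright round red knob, 18 mm diameter, 36 mm tall, standing on the bar (from 121 to 157 mm above the bench; this point at 139 mm), 80 mm from the pivot
- keeper_pivot (a point): pivot axis of the keeper bar, 113 mm above the bench, at x = +40, y = +81 mm in the rack's frame, on an upright post
- carrier: fixed carrier, black tray 150 (its x) x 160 mm (its y) with blue foam blocks up to 60 mm above the bench. Origin on the bench under its middle; z up. Three slots at y = -50, 0, +50 mm run along x: 20 mm wide, 130 mm long, floor 10 mm above the bench. A plate stands in a slot on its 110 mm edge (it may lean a little)
- tray: cuff tray, fixed, light wood with cork floor, 280 mm (its x) x 114 mm (its y). Origin under its middle, on the bench; z up; floor 8 mm above the bench, lip 6 mm thick reaching 16 mm above the bench. Room for three cuffs, e.g. at x = -90, 0 and +90 mm.
- turntable_base: foot of the turntable, fixed, origin on the bench under the spin axis (its yaw means nothing). The aluminium disc on it, 230 mm diameter, top 41 mm above the bench, spins almost freely about the vertical axis, so that anything pushed off-centre swings round with it
- plate1: brass pattern plate, 110 mm (its x) x 8 mm (its y) x 100 mm (its z), about 0.2 kg, standing in a rack slot at the start; origin in the middle of its lower 110 x 8 mm edge, z up towards its upper edge. Two or three of the three are present, else None.
- plate2: brass pattern plate, 110 mm (its x) x 8 mm (its y) x 100 mm (its z), about 0.2 kg, standing in a rack slot at the start; origin in the middle of its lower 110 x 8 mm edge, z up towards its upper edge. Two or three of the three are present, else None.
- plate3: brass pattern plate, 110 mm (its x) x 8 mm (its y) x 100 mm (its z), about 0.2 kg, standing in a rack slot at the start; origin in the middle of its lower 110 x 8 mm edge, z up towards its upper edge. Two or three of the three are present, else None.
- cuff1: brass cuff bracelet standing on its edge on the turntable: an upright oval band, open (gap of about 25 mm) at its +x end, 44 mm tall, about 64 mm over its x and 52 mm over its y (grip it across its y), wall 4 mm, about 0.09 kg; origin at the centre of the oval on its underside, z up. Two or three of the three are present, else None.
- cuff2: brass cuff bracelet standing on its edge on the turntable: an upright oval band, open (gap of about 25 mm) at its +x end, 44 mm tall, about 64 mm over its x and 52 mm over its y (grip it across its y), wall 4 mm, about 0.09 kg; origin at the centre of the oval on its underside, z up. Two or three of the three are present, else None.
- cuff3: brass cuff bracelet standing on its edge on the turntable: an upright oval band, open (gap of about 25 mm) at its +x end, 44 mm tall, about 64 mm over its x and 52 mm over its y (grip it across its y), wall 4 mm, about 0.09 kg; origin at the centre of the oval on its underside, z up. Two or three of the three are present, else None.
- hammer: steel hammer lying on the bench: bystander, leave it alone (origin: its own underside centre)
- screwdriver: yellow-handled screwdriver lying on the bench: bystander, leave it alone (origin: its own underside centre)
- brush: brush lying on the bench: bystander, leave it alone (origin: its own underside centre)
- lacquer_jar: closed jar, 56 mm diameter, 70 mm tall: bystander, leave it alone (origin: its own underside centre)
- file: file with blue handle lying on the bench: bystander, leave it alone (origin: its own underside centre)
- pliers: red-handled pliers lying on the bench: bystander, leave it alone (origin: its own underside centre)
- steel_block: steel bench block, 60 x 60 x 25 mm: bystander, leave it alone (origin: its own underside centre)
Mind the look-alikes: they are no part of the job. What is shaped like the plate1 but pink or purple is not meant.

How it is judged:
By the outcome, as a careful person would: the job done as asked, in the order asked, and still so for the second after the job is handed in, with the robot touching nothing.
Of plate1, plate2, plate3 only 2 to 3 are there at a start; the rules pass over those that are not, and their reading is None.
Of cuff1, cuff2, cuff3 only 2 to 3 are there at a start; the rules pass over those that are not, and their reading is None.
At some moment in a run one of cuff1, cuff2, cuff3 may be knocked a few centimetres aside while the robot is not near it.
It also fails if it takes over 210 s, if anything falls off the work surface, if the arm or the gripper's body presses on something with over 40 N, if the wrist force passes 120 N, or if a joint passes its speed limit or range.

## Working session

There is one attempt and no reset: what is moved stays moved. The work goes in short steps, Python scripts to look and compute and a tool call to move; the robot and the scene stay as the last step left them, time stands still between calls to the robot, and variables do not carry over. Pictures are saved under pics/ and viewed, at most 14 in all, crops included, and the job is handed in when it is done.

Besides the shell and the picture viewer there is one more tool, called after ">>>" as name(argument=value, ...), one argument or row to a line, values as JSON. step_arm: Moves the arm, as the interface text tells. Its arguments: {"type":"object","properties":{"series":{"type":"array"},"gripper":{"type":"number"},"newtons":{"type":"number"}},"required":["series"]}

```bash
mkdir -p pics
cat > h.py <<'E'
import numpy as np, cv2
from workcell import monitor, viewer, job
from scipy.spatial.transform import Rotation as R
def shot(n,name=None):
    p=viewer.read_camera(n)
    if name: cv2.imwrite('pics/'+name+'.png',p['image'][:,:,::-1])
    return p
def ray(p,uv):
    K=np.array(p['intrinsics']);T=np.array(p['T'])
    d=np.linalg.inv(K)@[uv[0],uv[1],1]; d=np.array([d[0],-d[1],-d[2]])
    return T[:3,3],T[:3,:3]@d
def atz(p,uv,z):
    o,d=ray(p,uv); return o+d*(z-o[2])/d[2]
def tri(p1,u1,p2,u2):
    A=[];b=[]
    o1,d1=ray(p1,u1);o2,d2=ray(p2,u2)
    d1=d1/np.linalg.norm(d1);d2=d2/np.linalg.norm(d2)
    s=np.linalg.lstsq(np.c_[d1,-d2],o2-o1,rcond=None)[0]
    a=o1+s[0]*d1;c=o2+s[1]*d2
    return (a+c)/2,np.linalg.norm(a-c)
def proj(p,X):
    K=np.array(p['intrinsics']);T=np.array(p['T'])
    c=T[:3,:3].T@(np.atleast_2d(X)-T[:3,3]).T
    c=np.array([c[0],-c[1],-c[2]]);u=K@c
    return (u[:2]/u[2]).T
E
cat > a.py <<'E'
from h import *
np.set_printoptions(precision=4,suppress=True)
a=shot('scene','s0');b=shot('top','t0')
for p in(a,b):print(p.keys(),p['intrinsics'],p['T'])
s=monitor.read_state();print(s['tool_pos'],s['tcp_rot'],s['time'])
for l in ['rack','keeper','keeper_knob','keeper_pivot','carrier','tray','turntable_base','plate1','cuff1','hammer','lacquer_jar','steel_block']:
    r=[[(np.round(x['point'],1).tolist(),round(x['score'],2)) for x in viewer.spot_point(p,l)[:6]] for p in(a,b)]
    print(l,r)
E
python3 a.py
```

```text
dict_keys(['image', 'intrinsics', 'T', 'shot']) [[395.2036   0.     255.4969]
 [  0.     395.2036 192.8144]
 [  0.       0.       1.    ]] [[ 0.4189 -0.63    0.6539  1.5448]
 [ 0.9079  0.304  -0.2887 -0.5771]
 [-0.0169  0.7146  0.6993  1.2003]
 [ 0.      0.      0.      1.    ]]
dict_keys(['image', 'intrinsics', 'T', 'shot']) [[368.31     0.     249.3029]
 [  0.     368.31   189.3668]
 [  0.       0.       1.    ]] [[ 0.0124  0.9923 -0.1234  0.3867]
 [-0.9999  0.0113 -0.0095 -0.1545]
 [-0.008   0.1235  0.9923  1.1937]
 [ 0.      0.      0.      1.    ]]
[ 0.219  -0.6378  0.23  ] [-3.0967 -0.5169  0.0004] 0.1
rack [[([355.9, 214.9], 0.64), ([199.6, 204.4], 0.37)], [([314.1, 213.4], 0.89)]]Traceback (most recent call last):
  File "a.py", line 7, in <module>
    r=[[(np.round(x['point'],1).tolist(),round(x['score'],2)) for x in viewer.spot_point(p,l)[:6]] for p in(a,b)]
                                                                       ~~~~~~~~~~~~~~~~~^^^^^
ValueError: it knows: brush, carrier, cuff, file, hammer, keeper_knob, keeper_pivot, lacquer_jar, plate, pliers, rack, screwdriver, steel_block, tray, turntable_base
```

```bash
sed -i "s/'keeper','keeper_knob'/'keeper_knob'/;s/'plate1','cuff1'/'plate','cuff'/" a.py; python3 a.py|tail -12; python3 -c "
import cv2
for n in('s0','t0'):cv2.imwrite('pics/'+n+'b.png',cv2.resize(cv2.imread('pics/'+n+'.png'),(800,600),interpolation=2))"
```

```text
[ 0.2192 -0.6382  0.2308] [-3.0979 -0.5171  0.0001] 0.3
rack [[([203.4, 218.8], 0.87), ([296.3, 170.7], 0.62)], [([312.2, 210.3], 0.87)]]
keeper_knob [[([201.3, 204.3], 0.78)], [([320.5, 190.3], 0.72), ([175.0, 119.5], 0.43), ([140.8, 131.2], 0.35)]]
keeper_pivot [[([221.6, 202.5], 0.84)], [([293.5, 192.2], 0.86)]]
carrier [[([253.8, 200.6], 0.69)], [([219.6, 119.5], 0.75), ([237.9, 214.3], 0.72), ([126.3, 207.4], 0.59)]]
tray [[([304.4, 197.5], 0.87), ([188.3, 222.4], 0.35)], [([177.8, 187.5], 0.67)]]
turntable_base [[([337.3, 176.2], 0.63)], [([113.0, 204.3], 0.57)]]
plate [[([121.4, 232.6], 0.86), ([157.6, 199.2], 0.85), ([188.3, 185.2], 0.8), ([156.2, 231.8], 0.57), ([189.1, 225.3], 0.5), ([203.2, 219.1], 0.49)], [([309.3, 277.7], 0.84), ([326.7, 210.0], 0.78), ([315.3, 210.0], 0.78), ([411.0, 228.6], 0.65), ([364.7, 219.1], 0.6), ([352.5, 260.1], 0.6)]]
cuff [[([337.8, 159.7], 0.67), ([325.8, 170.9], 0.57), ([202.1, 216.7], 0.31)], [([99.0, 219.0], 0.66), ([127.0, 205.8], 0.62)]]
hammer [[([250.3, 259.0], 0.9)], [([221.7, 118.4], 0.66), ([277.3, 132.0], 0.58)]]
lacquer_jar [[([357.4, 215.2], 0.6), ([338.7, 176.1], 0.33)], [([142.5, 131.3], 0.56)]]
steel_block [[([311.9, 158.1], 0.62)], [([125.2, 251.9], 0.77), ([295.6, 190.0], 0.24)]]
```

View pics/s0b.png

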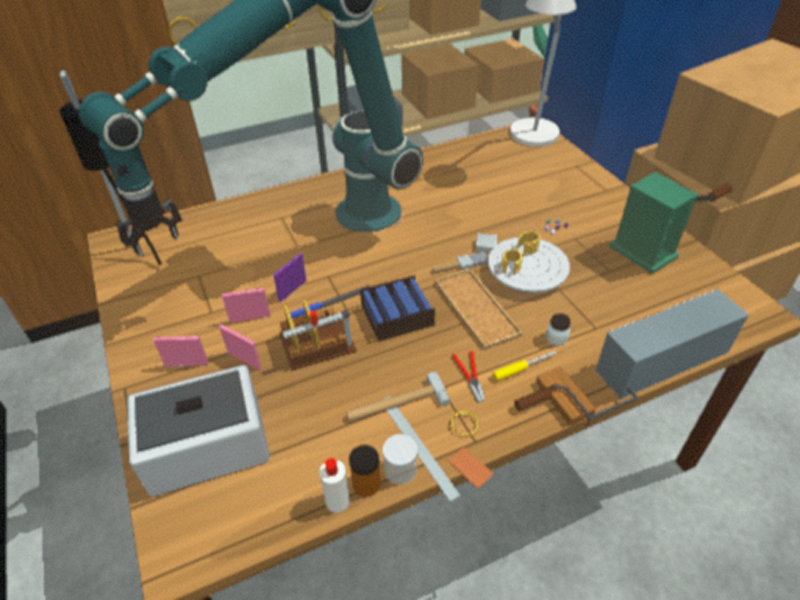

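View pics/t0b.png

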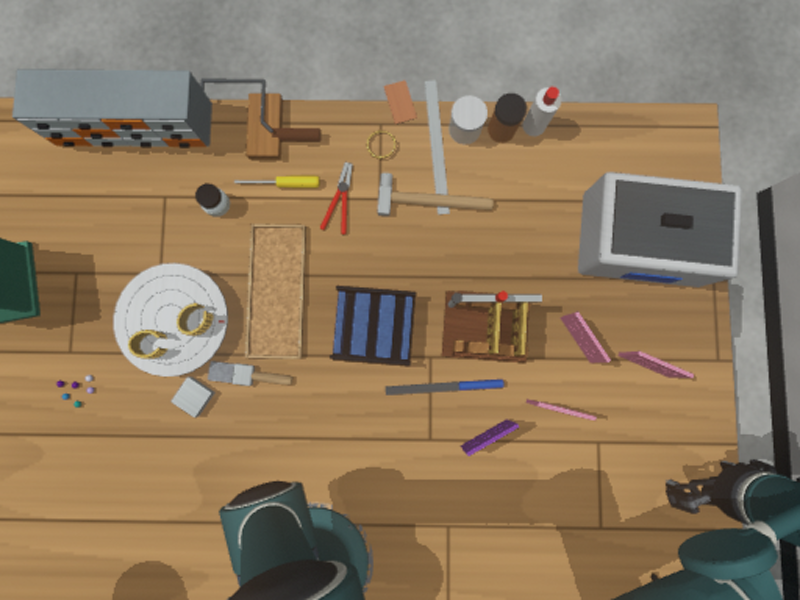

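The scene shows a rack with two brass plates (top, enlarged: 495,327 and 521,330), the keeper with its pivot at 455,299 and knob at 502,296. It also shows the blue carrier at 375,325, the cork tray at 277,290 and the turntable at 171,320 with two cuffs at 194,320 and 150,345. The four pink/purple plates (585,337; 656,364; 563,409; 490,437) and the flat brass ring (383,145) are look-alikes. I'll confirm this with rectified crops.

```bash
cat > rect.py <<'E'
from h import *
def rect(p,c,z,half,n):
    # top-down metric view: right=-y, up=+x ; c centre (x,y)
    W=np.array([[c[0]+sx*half,c[1]-sy*half,z] for sx,sy in((1,-1),(1,1),(-1,1),(-1,-1))])
    H=cv2.getPerspectiveTransform(proj(p,W).astype(np.float32),np.float32([[0,0],[n,0],[n,n],[0,n]]))
    return cv2.warpPerspective(p['image'],H,(n,n),flags=cv2.INTER_CUBIC)[:,:,::-1]
E
python3 - <<'E'
from rect import *
np.set_printoptions(precision=3,suppress=True)
a=shot('scene');b=shot('top')
S=512/800
print('rack',atz(b,[312.2,210.3],0),'carr',atz(b,[237.9,208],0.06),'tray',atz(b,[177.8,187.5],0),'tt',atz(b,[171*S,320*S],.041))
print('knob',tri(a,[201.3,204.3],b,[320.5,190.3]),'piv',tri(a,[221.6,202.5],b,[293.5,192.2]))
print('ch',tri(a,[338,159.7],b,[127,205.8]),tri(a,[325.8,170.9],b,[99,219]),tri(a,[338,159.7],b,[99,219]),tri(a,[325.8,170.9],b,[127,205.8]))
print('plates',atz(b,[315.3,210],.11),atz(b,[326.7,210],.11))
def g(im):
    for i in range(0,400,40): cv2.putText(im,'',(0,i),0,.3,(0,0,0)); im[i,::4]=0; im[::4,i]=0
    return im
r=atz(b,[312.2,210.3],0);t=atz(b,[171*S,320*S],.041)
m=np.hstack([g(rect(b,r,.11,.13,400)),g(rect(b,t,.085,.13,400))])
cv2.imwrite('pics/r1.png',m)
i=a['image'][:,:,::-1]
m=np.hstack([cv2.resize(i[175:240,170:240],(400,371),interpolation=2),cv2.resize(i[140:205,300:370],(400,371),interpolation=2)])
cv2.imwrite('pics/r2.png',m)
E
```

```text
rack [ 0.469 -0.348  0.   ] carr [ 0.469 -0.109  0.06 ] tray [0.539 0.091 0.   ] tt [0.476 0.296 0.041]
knob (array([ 0.518, -0.348,  0.138]), np.float64(0.002933191883643185)) piv (array([ 0.516, -0.271,  0.111]), np.float64(0.008320227217475452))
ch (array([0.482, 0.251, 0.098]), np.float64(0.06221536068412268)) (array([ 0.424,  0.311, -0.006]), np.float64(0.06605524553635947)) (array([0.432, 0.327, 0.044]), np.float64(0.003444555240554883)) (array([0.473, 0.239, 0.044]), np.float64(0.001475352040766479))
plates [ 0.463 -0.339  0.11 ] [ 0.463 -0.372  0.11 ]Traceback (most recent call last):
  File "<stdin>", line 13, in <module>
  File "<stdin>", line 10, in g
cv2.error: OpenCV(4.12.0) :-1: error: (-5:Bad argument) in function 'putText'
> Overload resolution failed:
>  - Layout of the output array img is incompatible with cv::Mat
>  - Expected Ptr<cv::UMat> for argument 'img'
```

Run:
```python
from rect import *
np.set_printoptions(precision=3,suppress=True)
a=shot('scene');b=shot('top')
def g(im):
    im=im.copy()
    for i in range(0,400,40): im[i,::4]=0; im[::4,i]=0
    return im
m=np.hstack([g(rect(b,(.47,-.35),.11,.13,400)),g(rect(b,(.476,.296),.085,.13,400))])
cv2.imwrite('pics/r1.png',m)
i=a['image'][:,:,::-1]
m=np.hstack([cv2.resize(i[175:240,170:240],(400,371),interpolation=2),cv2.resize(i[140:205,300:370],(400,371),interpolation=2)])
cv2.imwrite('pics/r2.png',m)
print(atz(b,[315.3,210],.01),atz(b,[326.7,210],.01))
```

```text
[ 0.47  -0.356  0.01 ] [ 0.47  -0.393  0.01 ]
```

View pics/r1.png

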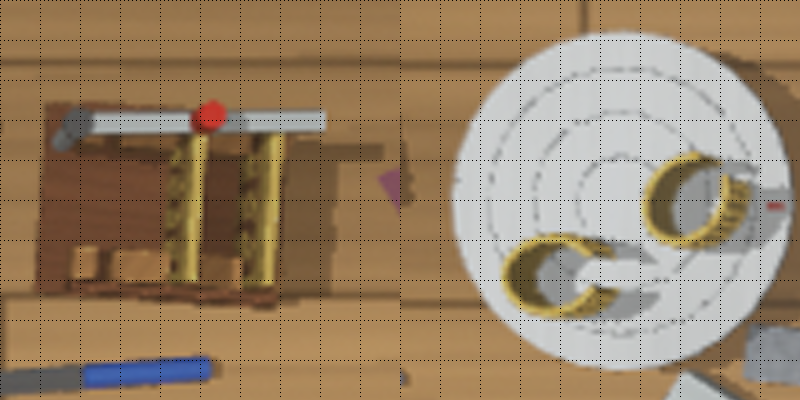

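View pics/r2.png

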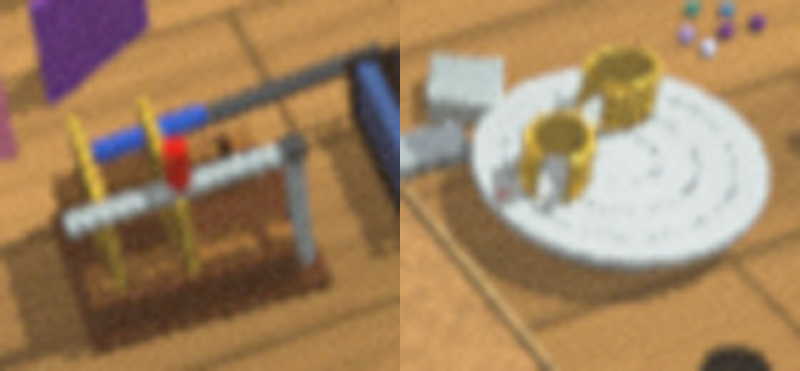

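Plates are two brass ones in the rack slots at y=-50 and 0 (r1: 195,210 and 268,210); the keeper bar lies at row 122 with its knob at 210,117. Two brass cuffs stand on the disc (r1: 690,200 and 555,275). The pink/purple plates lie elsewhere, outside the rack. Next I'll fit models to both views.

```bash
cat > fit.py <<'E'
from rect import *
from scipy.optimize import minimize
U=4
def up(p): return cv2.resize(p['image'],None,fx=U,fy=U,interpolation=cv2.INTER_CUBIC)
def hsv(p): return cv2.cvtColor(up(p),cv2.COLOR_RGB2HSV).astype(int)
def px(p,X): return (proj(p,X)+.5)*U-.5
def pose(x,y,yaw,z,L):
    c,s=np.cos(yaw),np.sin(yaw)
    L=np.asarray(L,float);return np.c_[x+c*L[:,0]-s*L[:,1],y+s*L[:,0]+c*L[:,1],z+L[:,2]]
def hullfill(m,p,X):
    cv2.fillConvexPoly(m,cv2.convexHull(np.round(px(p,X)*16).astype(np.int32)),1,cv2.LINE_8,4)
def cuffmask(p,v,z,sh):
    m=np.zeros(sh,np.uint8);x,y,yaw=v
    g=np.arcsin(12.5/26)
    t=np.linspace(g,2*np.pi-g,49)
    o=np.c_[32*np.cos(t),26*np.sin(t)]/1e3;i=np.c_[28*np.cos(t),22*np.sin(t)]/1e3
    for k in range(48):
        q=np.array([o[k],o[k+1],i[k+1],i[k]]);q=np.r_[np.c_[q,np.zeros(4)],np.c_[q,np.full(4,.044)]]
        hullfill(m,p,pose(x,y,yaw,z,q))
    return m
def boxmask(p,v,z,b,sh):
    m=np.zeros(sh,np.uint8)
    q=np.array([[a,c,d] for a in b[0] for c in b[1] for d in b[2]])
    hullfill(m,p,pose(*v,z,q));return m
def roi(p,c,z,r):
    u=px(p,[[c[0]+a,c[1]+b,z+h] for a in(-r,r) for b in(-r,r) for h in(0,.06)])
    lo=np.floor(u.min(0)).astype(int);hi=np.ceil(u.max(0)).astype(int)
    return slice(max(lo[1],0),hi[1]),slice(max(lo[0],0),hi[0])
def brass(p,s=85):
    h=hsv(p);return ((h[...,0]>15)&(h[...,0]<36)&(h[...,1]>s)).astype(np.uint8)
def fitcuff(ps,v0,z=.041,yaws=np.arange(-180,180,20),others=()):
    M=[brass(p) for p in ps];sh=M[0].shape
    D=[sum((cuffmask(p,o,z,sh) for o in others),np.zeros(sh,np.uint8))>0 for p in ps]
    ro=[roi(p,v0,z,.055) for p in ps]
    def cost(v):
        c=0
        for p,m,d,r in zip(ps,M,D,ro):
            k=cuffmask(p,v,z,sh);e=((k!=m)&~d)[r];c+=e.sum()/max(k.sum(),1)
        return c
    best=None
    for y in yaws:
        s=np.array([v0[0],v0[1],np.radians(y)])
        r=minimize(cost,s,method='Nelder-Mead',options=dict(initial_simplex=[s,s+[.008,0,0],s+[0,.008,0],s+[0,0,.3]],xatol=2e-4,fatol=1e-3,maxiter=120))
        if best is None or r.fun<best.fun:best=r
    return best
E
cat > c1.py <<'E'
from fit import *
np.set_printoptions(precision=4,suppress=True)
a=shot('scene');b=shot('top');ps=[a,b]
A=fitcuff(ps,(.473,.239));B=fitcuff(ps,(.432,.327),others=[A.x]);A=fitcuff(ps,A.x,others=[B.x])
for r in(A,B):print(r.x[:2],np.degrees(r.x[2]),r.fun)
# single view check
for p in ps:
  r=fitcuff([p],A.x,yaws=[np.degrees(A.x[2])],others=[B.x]);q=fitcuff([p],B.x,yaws=[np.degrees(B.x[2])],others=[A.x]);print(r.x,r.fun,q.x,q.fun)
def g(im):
    im=im.copy()
    for i in range(0,400,40): im[i,::4]=0; im[::4,i]=0
    return im
cv2.imwrite('pics/r3.png',np.hstack([g(rect(b,(.47,-.11),.06,.10,400)),g(rect(b,(.53,.09),.012,.16,400))]))
E
time python3 c1.py
```

```text
[0.4763 0.2411] -42.29766168859953 1.2869604607410703
[0.4273 0.3293] -89.14529148875162 3.4143382170964705
[ 0.4694  0.2448 -0.7174] 0.932484076433121 [ 0.384   0.3604 -2.382 ] 2.0275510204081635
[ 0.4772  0.2421 -0.6754] 0.263573543928924 [ 0.4272  0.33   -1.4206] 1.3157894736842106
real	1m42.701s
user	1m39.126s
sys	0m1.337s
```

View pics/r3.png

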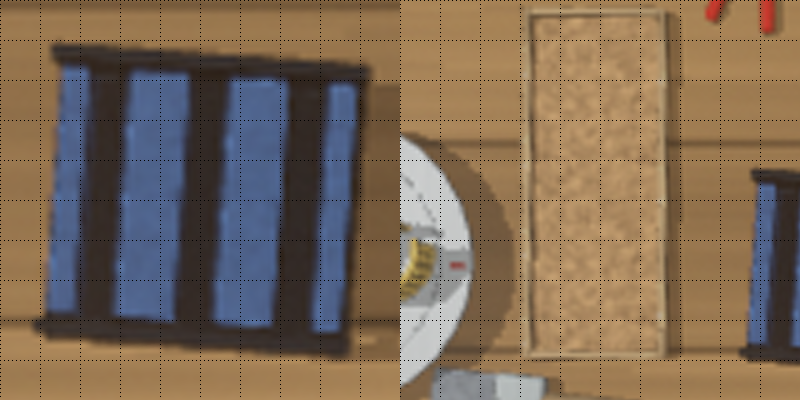

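Carrier slots (r3 left) are clear: middle slot centre at (201,197), tilted about -3.3°. The tray (r3 right) spans 130–267 × 12–355, with its long side along world x. I'll refine the knob and plates, and write a planner.

```bash
cat > plan.py <<'E'
from h import *
np.set_printoptions(precision=4,suppress=True)
def cur():
    s=monitor.read_state();M=R.from_rotvec(s['tcp_rot']).as_matrix()
    return np.array(s['tool_pos']),np.arctan2(M[1,0],M[0,0]),M,s
def rows(wps,start=None):
    """wps: list of (x,y,z,yaw_deg); each row = shift/turn from start in tool axes"""
    if start is None: p,psi,_,_=cur()
    else: p=np.array(start[:3]);psi=np.radians(start[3])
    M=(R.from_euler('z',psi)*R.from_euler('x',np.pi)).as_matrix()
    o=[]
    for w in wps:
        d=M.T@(np.array(w[:3])-p);t=-((np.radians(w[3])-psi+np.pi)%(2*np.pi)-np.pi)
        o.append([*np.round(d,4),round(t,3)])
    return o
def pr(*a,**k):
    for r in rows(*a,**k):print(', '.join(f'{v:g}' for v in r))
E
python3 - <<'E'
from fit import *; from plan import *
a=shot('scene');b=shot('top')
cs=[]
for p,c in((a,(201,204)),(b,(320.5,190))):
    h=hsv(p);m=((h[...,0]<6)|(h[...,0]>172))&(h[...,1]>130)
    z=np.zeros(m.shape,bool);z[int(c[1]-12)*4:int(c[1]+12)*4,int(c[0]-12)*4:int(c[0]+12)*4]=1
    v,u=np.nonzero(m&z);cs.append([(u.mean()+.5)/4-.5,(v.mean()+.5)/4-.5]);print(len(u),cs[-1])
print('knob',tri(a,cs[0],b,cs[1]),atz(b,cs[1],.139))
# ridge of plate tops in rectified top view z=.11
im=rect(b,(.47,-.35),.11,.13,520).astype(float)  # .5mm/px
br=im[:,:,2]+im[:,:,1]
for lo,hi in((240,285),(335,375)):
    pts=[]
    for r in range(200,355,5):
        w=br[r,lo:hi];k=w>(w.max()*.8+w.min()*.2);pts.append((r,lo+np.nonzero(k)[0].mean()))
    pts=np.array(pts);f=np.polyfit(pts[:,0],pts[:,1],1);res=pts[:,1]-np.polyval(f,pts[:,0])
    k=abs(res)<2.5;f=np.polyfit(pts[k,0],pts[k,1],1)
    print('yaw',np.degrees(f[0]),'y at x=.47',-.22-np.polyval(f,260)*.0005,k.mean(),res.std())
for ua,ub in(((195.4,192.5),(190,282)),((183.1,196),(265,287))):
    X=np.array([[.6-ub[1]*.00065,-.22-ub[0]*.00065,.11]])
    print('corner',X,tri(a,ua,b,proj(b,X)[0]))
print(cur()[:2])
pr([(.52,-.348,.22,90)])
E
```

```text
469 [np.float64(200.53331556503198), np.float64(202.9480277185501)]
568 [np.float64(320.7271126760563), np.float64(189.31294014084506)]
knob (array([ 0.5194, -0.349 ,  0.1464]), np.float64(0.0003717767687862019)) [ 0.5204 -0.3502  0.139 ]
yaw -3.8073969611919187 y at x=.47 -0.3470145161290323 1.0 0.8554775458336702
yaw -4.093875858757341 y at x=.47 -0.3970520161290323 1.0 0.9058429824450577
corner [[ 0.4167 -0.3435  0.11  ]] (array([ 0.4174, -0.342 ,  0.1083]), np.float64(0.003750911557462006))
corner [[ 0.4134 -0.3922  0.11  ]] (array([ 0.414 , -0.3915,  0.1071]), np.float64(0.00287748179588103))
(array([ 0.2192, -0.6384,  0.2313]), np.float64(0.33079064021948573))
0.3788, -0.1769, 0.0113, -1.24
```

>>> step_arm(
  series=[0.05,-0.022,0,-0.155,0.1,-0.044,0,-0.31,0.15,-0.066,0,-0.465,0.2,-0.088,0,-0.62,0.25,-0.11,0,-0.775,0.3,-0.132,0,-0.93,0.35,-0.155,0,-1.085,0.378,-0.1765,0,-1.24],
  gripper=0.45,
  newtons=20,
)

```text
time: 2.8
tool_pos: [0.5213, -0.3469, 0.2314]
tcp_rot: [2.213, 2.229, 0.001]
wrist_force: [-0.7, -1.0, -0.1]
width: 0.452
grip_force: 0.0
```

Run:
```python
from plan import *
p,y,M,s=cur();print(p,np.degrees(y),s['q'],s['width'],s['wrist_force'])
pr([(.5195,-.349,.128,90)])
```

```text
[ 0.5213 -0.3469  0.2314] 90.39086059735887 [-0.6271  0.172   1.7145  0.0004  1.2544 -0.6341] 0.45239951518458654 [-0.6724 -1.0335 -0.0684]
-0.0021, -0.0018, 0.1034, 0.007
```

>>> step_arm(
  series=[-0.002,-0.002,0.04,0,-0.002,-0.002,0.08,0,-0.002,-0.002,0.103,0,-0.002,-0.002,0.103,0,-0.002,-0.002,0.103,0],
)

```text
time: 3.42
tool_pos: [0.5181, -0.3513, 0.1296]
tcp_rot: [2.22, 2.22, 0.0]
wrist_force: [0.2, -0.2, 0.5]
width: 0.449
grip_force: 0.0
```

>>> step_arm(
  series=[0,0,0,0,0,0,0,0,0,0,0,0,0,0,0,0],
  gripper=0.27,
)

```text
time: 3.92
tool_pos: [0.5175, -0.3508, 0.1286]
tcp_rot: [2.221, 2.221, 0.0]
wrist_force: [-0.8, 0.1, 0.8]
width: 0.267
grip_force: 0.0
```

Run:
```python
from plan import *
p,y,M,s=cur();print(p,np.degrees(y),s['width'],s['grip_force'],s['wrist_force'])
P=np.array([.5176,-.269])
w=[]
for i in range(1,17):
    th=.09+i*1.55/16; a=th-np.pi/2-.068
    w.append((*(P+.08*np.array([np.cos(a),np.sin(a)])),.128,90+np.degrees(th-.09)*.95))
pr(w[:8]);print();pr(w[8:],start=w[7])
```

```text
[ 0.5175 -0.3508  0.1286] 89.99484342283675 0.26677338743423584 0.0 [-0.7867  0.0929  0.8287]
0.0023, 0.0096, 0.0006, -0.092
0.0036, 0.0172, 0.0006, -0.184
0.0057, 0.0247, 0.0006, -0.276
0.0084, 0.032, 0.0006, -0.368
0.0118, 0.0389, 0.0006, -0.46
0.0159, 0.0455, 0.0006, -0.552
0.0206, 0.0516, 0.0006, -0.644
0.0259, 0.0573, 0.0006, -0.736

0.0008, 0.0077, 0, -0.092
0.0024, 0.0153, 0, -0.184
0.0047, 0.0227, 0, -0.276
0.0078, 0.0298, 0, -0.368
0.0114, 0.0366, 0, -0.46
0.0158, 0.043, 0, -0.552
0.0207, 0.049, 0, -0.644
0.0262, 0.0545, 0, -0.736
```

>>> step_arm(
  series=[0.0023,0.0096,0,-0.092,0.0036,0.0172,0,-0.184,0.0057,0.0247,0,-0.276,0.0084,0.032,0,-0.368,0.0118,0.0389,0,-0.46,0.0159,0.0455,0,-0.552,0.0206,0.0516,0,-0.644,0.0259,0.0573,0,-0.736],
)

```text
time: 4.92
tool_pos: [0.5746, -0.3247, 0.1281]
tcp_rot: [-1.269, -2.873, 0.0]
wrist_force: [-0.2, -0.6, 0.2]
width: 0.275
grip_force: 0.3
```

>>> step_arm(
  series=[0.0008,0.0077,0,-0.092,0.0024,0.0153,0,-0.184,0.0047,0.0227,0,-0.276,0.0078,0.0298,0,-0.368,0.0114,0.0366,0,-0.46,0.0158,0.043,0,-0.552,0.0207,0.049,0,-0.644,0.0262,0.0545,0,-0.736],
)

```text
time: 5.92
tool_pos: [0.5973, -0.2687, 0.1281]
tcp_rot: [-0.15, -3.137, 0.0]
wrist_force: [-0.5, -0.3, -0.3]
width: 0.268
grip_force: 0.3
```

Run:
```python
from fit import *; from plan import *
p,y,M,s=cur();print(p,np.degrees(y),s['width'],s['grip_force'],s['wrist_force'],s['q'])
b=shot('top');cv2.imwrite('pics/k1.png',rect(b,(.53,-.33),.13,.15,400))
```

```text
[ 0.5973 -0.2687  0.1281] 174.51835219948035 0.2679861727882522 0.34046499989926815 [-0.5018 -0.25   -0.3015] [-0.4605  0.3054  1.7487 -0.0005  1.088  -1.9354]
```

View pics/k1.png

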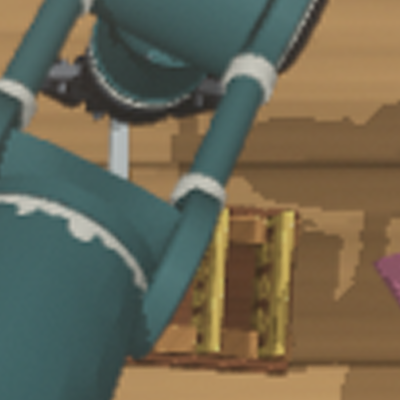

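The keeper bar now points along +x (118,130–175) and the plates are uncovered (r: 215,280 and 275,285). I'll nudge the bar a little further, lift, then go over plate A.

>>> step_arm(
  series=[0,0.005,0,0,0,0.005,0,0,0,0.003,-0.05,0,0,0.003,-0.1,0,0,0.003,-0.13,0],
)

```text
time: 6.6
tool_pos: [0.5989, -0.2666, 0.2619]
tcp_rot: [0.157, 3.134, -0.003]
wrist_force: [0.2, 0.3, -0.7]
width: 0.27
grip_force: 0.0
```

Run:
```python
from plan import *
p,y,M,s=cur();print(p)
t=(.472,-.347,.2,176.1)
pr([t,(*t[:2],.08,t[3])])
```

```text
[ 0.5989 -0.2666  0.2619]
0.1183, -0.0927, 0.0619, -0.032
0.1183, -0.0927, 0.1819, -0.032
```

>>> step_arm(
  series=[0.03,-0.023,0,-0.03,0.06,-0.046,0.02,-0.03,0.09,-0.07,0.04,-0.03,0.1183,-0.0927,0.06,-0.03,0.1183,-0.0927,0.06,-0.03],
  gripper=0.45,
)

```text
time: 7.22
tool_pos: [0.4679, -0.3468, 0.1962]
tcp_rot: [-0.114, -3.136, -0.003]
wrist_force: [0.6, 0.0, 0.5]
width: 0.449
grip_force: 0.0
```

Run:
```python
from fit import *; from plan import *
p,y,M,s=cur();print(p,np.degrees(y),s['width'])
a=shot('scene');b=shot('top');i=a['image'][:,:,::-1]
cv2.imwrite('pics/p1.png',np.hstack([cv2.resize(i[160:240,165:245],(400,400),interpolation=2),rect(b,(.5,-.33),.11,.15,400)]))
t=(.472,-.347,.2,176.1)
pr([(*t[:2],.08,t[3])])
```

```text
[ 0.4679 -0.3468  0.1962] 175.8282603764035 0.44868619109277047
-0.0009, -0.0003, 0.1185, -0.002
```

View pics/p1.png

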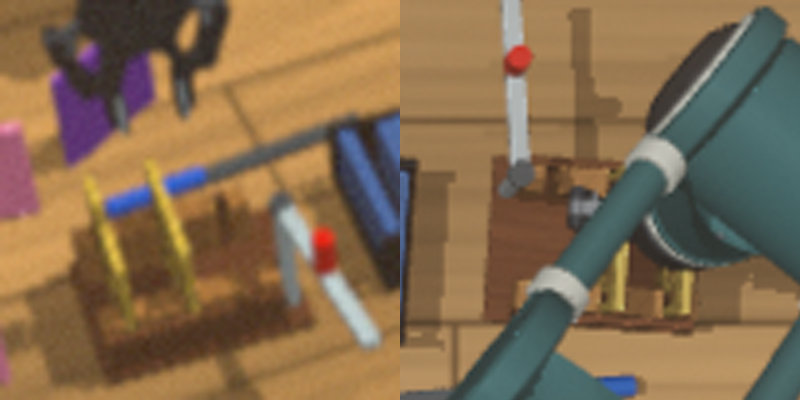

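The keeper is wide open (red knob at 325,250 left, 518,60 right), and the gripper is above plate A. Descending and gripping.

>>> step_arm(
  series=[0,0,0.04,0,0,0,0.08,0,0,0,0.119,0,0,0,0.119,0,0,0,0.119,0],
)

```text
time: 7.95
tool_pos: [0.4728, -0.347, 0.0812]
tcp_rot: [0.107, 3.137, -0.003]
wrist_force: [1.7, 0.5, 0.5]
width: 0.452
grip_force: 0.0
```

>>> step_arm(
  series=[0,0,0,0,0,0,0,0,0,0,0,0,0,0,0,0,0,0,0,0,0,0,0,0],
  gripper=0,
  newtons=40,
)

```text
time: 8.7
tool_pos: [0.4725, -0.3476, 0.0816]
tcp_rot: [0.108, 3.136, -0.004]
wrist_force: [-0.3, -0.0, 7.4]
width: 0.083
grip_force: 40.5
```

>>> step_arm(
  series=[0,0,-0.02,0,0,0,-0.04,0,0,0,-0.065,0,0,0,-0.095,0,0,0,-0.125,0,0,0,-0.16,0,0,0,-0.16,0],
)

```text
time: 9.57
tool_pos: [0.4727, -0.3476, 0.2445]
tcp_rot: [0.108, 3.133, -0.007]
wrist_force: [1.0, 0.1, -1.7]
width: 0.083
grip_force: 39.7
```

Run:
```python
from plan import *
p,y,M,s=cur();print(p,np.degrees(y),s['width'],s['grip_force'],s['wrist_force'])
for c in((.4715,-.1108),(.468,-.1605),(.4745,-.0605)):
    pr([(*c,p[2],176.7)])
```

```text
[ 0.4727 -0.3476  0.2445] 176.05137787239718 0.0829304656815432 39.6526837348938 [ 1.0049  0.0971 -1.7435]
0.0175, 0.2362, 0, -0.011
0.0175, 0.1863, 0, -0.011
0.0179, 0.2865, 0, -0.011
```

>>> step_arm(
  series=[0.0025,0.041,0,0,0.005,0.082,0,0,0.0075,0.123,0,-0.005,0.01,0.164,0,-0.01,0.0125,0.205,0,-0.01,0.015,0.246,0,-0.01,0.018,0.2865,0,-0.01,0.018,0.2865,0,-0.01],
)

```text
time: 10.58
tool_pos: [0.4714, -0.0568, 0.2383]
tcp_rot: [-0.086, -3.138, -0.002]
wrist_force: [-0.4, -0.5, -0.9]
width: 0.085
grip_force: 39.9
```

>>> step_arm(
  series=[0,0,0,0,0,0,0.03,0,0,0,0.06,0,0,0,0.08,0,0,0,0.08,0],
)

```text
time: 11.2
tool_pos: [0.4707, -0.0601, 0.1571]
tcp_rot: [-0.095, -3.135, -0.001]
wrist_force: [-0.6, -0.6, -2.9]
width: 0.083
grip_force: 39.8
```

Run:
```python
from fit import *; from plan import *
p,y,M,s=cur();print(p,np.degrees(y),s['width'],s['grip_force'],s['wrist_force'])
a=shot('scene');b=shot('top');i=a['image'][:,:,::-1]
cv2.imwrite('pics/p2.png',np.hstack([cv2.resize(i[140:230,200:290],(400,400),interpolation=2),rect(b,(.47,-.11),.06,.12,400)]))
```

```text
[ 0.4707 -0.0601  0.1571] 176.53227607840168 0.08277911381019094 39.826494455337524 [-0.6444 -0.6454 -2.8848]
```

View pics/p2.png

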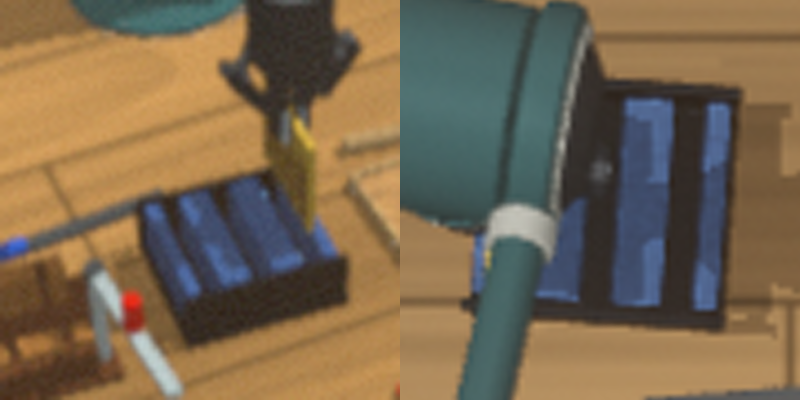

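The plate hangs over the +y slot of the carrier (left 305,220). Lowering.

>>> step_arm(
  series=[-0.003,0,0.02,0,-0.003,0,0.035,0,-0.003,0,0.045,0,-0.003,0,0.055,0,-0.003,0,0.055,0],
)

```text
time: 11.92
tool_pos: [0.4749, -0.0593, 0.1034]
tcp_rot: [-0.092, -3.138, -0.0]
wrist_force: [0.7, 0.4, -1.4]
width: 0.083
grip_force: 39.9
```

>>> step_arm(
  series=[0,0,0.006,0,0,0,0.012,0,0,0,0.018,0,0,0,0.021,0,0,0,0.021,0],
)

```text
time: 12.55
tool_pos: [0.4754, -0.0594, 0.0829]
tcp_rot: [-0.092, -3.139, -0.0]
wrist_force: [-0.4, -0.3, -0.9]
width: 0.089
grip_force: 39.9
```

>>> step_arm(
  series=[0,0,0.001,0,0,0,0.002,0,0,0,0.002,0],
)

```text
time: 12.92
tool_pos: [0.4759, -0.0595, 0.0817]
tcp_rot: [0.092, 3.14, -0.0]
wrist_force: [-1.5, -0.2, 1.7]
width: 0.09
grip_force: 40.3
```

>>> step_arm(
  series=[0,0,0,0,0,0,0,0,0,0,0,0,0,0,0,0],
  gripper=0.4,
)

```text
time: 13.42
tool_pos: [0.4757, -0.0595, 0.0813]
tcp_rot: [0.092, 3.14, 0.0]
wrist_force: [-0.1, -0.4, -0.2]
width: 0.398
grip_force: 0.0
```

>>> step_arm(
  series=[0,0,-0.03,0,0,0,-0.07,0,0,0,-0.11,0,0,0,-0.14,0,0,0,-0.14,0],
)

```text
time: 14.05
tool_pos: [0.4778, -0.0599, 0.2245]
tcp_rot: [0.092, 3.134, -0.001]
wrist_force: [-0.7, -0.4, -0.8]
width: 0.403
grip_force: 0.0
```

Run:
```python
from plan import *
p,y,M,s=cur();print(p,np.degrees(y),s['width'],s['wrist_force'])
t=(.4686,-.397)
pr([(*t,p[2],176.1)])
```

```text
[ 0.4778 -0.0599  0.2245] 176.6282926769128 0.4027360828721568 [-0.6632 -0.4292 -0.7577]
-0.0106, -0.3371, -0, 0.009
```

>>> step_arm(
  series=[-0.0015,-0.045,0,0,-0.003,-0.09,0,0,-0.0045,-0.135,0,0,-0.006,-0.18,0,0,-0.0075,-0.225,0,0,-0.009,-0.27,0,0.009,-0.0105,-0.315,0,0.009,-0.0106,-0.337,0,0.009],
)

```text
time: 15.05
tool_pos: [0.4654, -0.398, 0.2191]
tcp_rot: [-0.109, -3.137, -0.003]
wrist_force: [0.2, -0.5, -0.2]
width: 0.398
grip_force: 0.0
```

>>> step_arm(
  series=[0,0,0,0,0,0,0,0],
)

```text
time: 15.3
tool_pos: [0.4663, -0.3952, 0.2204]
tcp_rot: [-0.106, -3.139, -0.003]
wrist_force: [0.3, -0.7, 0.3]
width: 0.399
grip_force: 0.0
```

Run:
```python
from fit import *; from plan import *
p,y,M,s=cur();print(p,np.degrees(y),s['width'],s['wrist_force'])
pr([(.4686,-.397,.081,176.1)])
a=shot('scene');b=shot('top');i=a['image'][:,:,::-1]
cv2.imwrite('pics/p3.png',np.hstack([cv2.resize(i[150:240,170:290],(533,400),interpolation=2),rect(b,(.47,-.11),.06,.12,260)[:,:] if 0 else cv2.resize(rect(b,(.47,-.11),.08,.12,260),(260,400))]))
```

```text
[ 0.4663 -0.3952  0.2204] 176.13429884892722 0.39867271176363056 [ 0.3265 -0.7103  0.3315]
-0.0025, -0.0016, 0.1394, 0.001
```

View pics/p3.png

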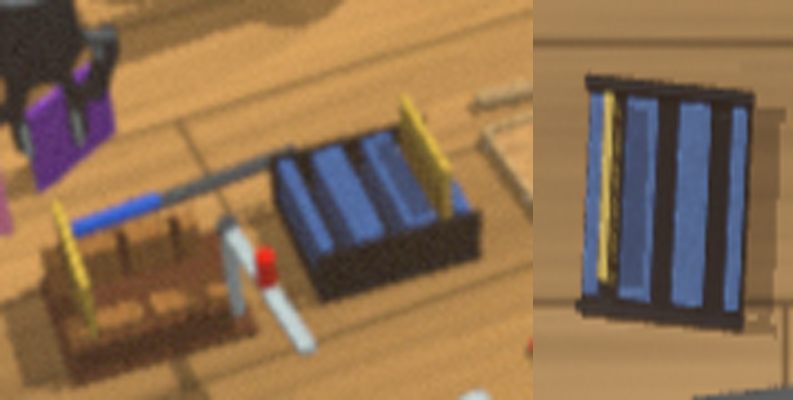

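Plate A stands down in the carrier (430,155). Plate B is alone in the rack (75,270). Taking B.

>>> step_arm(
  series=[-0.001,-0.001,0.045,0,-0.001,-0.001,0.09,0,-0.001,-0.001,0.139,0,-0.001,-0.001,0.139,0,-0.001,-0.001,0.139,0],
)

```text
time: 16.02
tool_pos: [0.4685, -0.3977, 0.0841]
tcp_rot: [0.105, 3.138, -0.002]
wrist_force: [0.3, -0.6, 1.0]
width: 0.4
grip_force: 0.0
```

>>> step_arm(
  series=[0,0,0,0,0,0,0,0,0,0,0,0,0,0,0,0,0,0,0,0,0,0,0,0],
  gripper=0,
  newtons=40,
)

```text
time: 16.77
tool_pos: [0.4691, -0.399, 0.0854]
tcp_rot: [0.107, 3.136, -0.005]
wrist_force: [-0.9, 1.0, 7.0]
width: 0.089
grip_force: 40.3
```

>>> step_arm(
  series=[0,0,-0.02,0,0,0,-0.04,0,0,0,-0.065,0,0,0,-0.095,0,0,0,-0.125,0,0,0,-0.16,0,0,0,-0.16,0,0,0,-0.16,0],
)

```text
time: 17.77
tool_pos: [0.4669, -0.3972, 0.2416]
tcp_rot: [-0.107, -3.139, -0.001]
wrist_force: [0.0, -0.2, -3.0]
width: 0.085
grip_force: 39.1
```

Run:
```python
from plan import *
p,y,M,s=cur();print(p,np.degrees(y),s['width'],s['grip_force'],s['wrist_force'])
pr([(.468,-.1605,p[2],176.7)])
```

```text
[ 0.4669 -0.3972  0.2416] 176.11061700138052 0.08512087578808686 39.102609157562256 [ 0.0454 -0.2162 -3.0488]
0.0149, 0.2363, 0, -0.01
```

>>> step_arm(
  series=[0.0025,0.041,0,0,0.005,0.082,0,0,0.0075,0.123,0,-0.005,0.01,0.164,0,-0.01,0.0125,0.205,0,-0.01,0.015,0.236,0,-0.01,0.015,0.236,0,-0.01,0.015,0.236,0.02,-0.01],
)

```text
time: 18.77
tool_pos: [0.4689, -0.1615, 0.2222]
tcp_rot: [0.089, 3.139, -0.002]
wrist_force: [-0.1, -0.0, -2.4]
width: 0.087
grip_force: 39.7
```

>>> step_arm(
  series=[0,0,0,0,0,0,0.03,0,0,0,0.06,0,0,0,0.06,0,0,0,0.06,0],
)

```text
time: 19.4
tool_pos: [0.469, -0.1618, 0.1632]
tcp_rot: [0.092, 3.139, -0.001]
wrist_force: [-0.5, 0.7, -1.8]
width: 0.082
grip_force: 39.6
```

Run:
```python
from fit import *; from plan import *
p,y,M,s=cur();print(p,np.degrees(y),s['width'],s['grip_force'],s['wrist_force'])
pr([(.468,-.1605,.086,176.7)])
```

```text
[ 0.469  -0.1618  0.1632] 176.65906425900934 0.08223010310214317 39.569499492645264 [-0.4952  0.7131 -1.7545]
0.001, 0.0012, 0.0772, -0.001
```

>>> step_arm(
  series=[0.001,0.001,0.02,0,0.001,0.001,0.035,0,0.001,0.001,0.05,0,0.001,0.001,0.06,0,0.001,0.001,0.06,0],
)

```text
time: 20.02
tool_pos: [0.4667, -0.1598, 0.1013]
tcp_rot: [-0.091, -3.138, -0.001]
wrist_force: [-0.6, 0.8, -2.0]
width: 0.085
grip_force: 39.6
```

>>> step_arm(
  series=[0,0,0.006,0,0,0,0.012,0,0,0,0.0165,0,0,0,0.0165,0],
)

```text
time: 20.52
tool_pos: [0.4676, -0.1601, 0.0857]
tcp_rot: [0.091, 3.14, -0.0]
wrist_force: [1.0, 0.7, -2.7]
width: 0.083
grip_force: 39.7
```

>>> step_arm(
  series=[0,0,0.001,0,0,0,0.002,0,0,0,0.002,0],
)

```text
time: 20.9
tool_pos: [0.4676, -0.1603, 0.0854]
tcp_rot: [-0.091, -3.14, 0.0]
wrist_force: [-6.0, 1.4, 10.4]
width: 0.083
grip_force: 41.5
```

>>> step_arm(
  series=[0,0,0,0,0,0,0,0,0,0,0,0,0,0,0,0],
  gripper=0.4,
)

```text
time: 21.4
tool_pos: [0.4674, -0.1601, 0.0836]
tcp_rot: [-0.091, -3.14, -0.0]
wrist_force: [-0.4, -0.0, 0.9]
width: 0.396
grip_force: 0.0
```

>>> step_arm(
  series=[0,0,-0.03,0,0,0,-0.07,0,0,0,-0.11,0,0,0,-0.15,0,0,0,-0.15,0,0,0,-0.15,0],
)

```text
time: 22.15
tool_pos: [0.4671, -0.1599, 0.2331]
tcp_rot: [-0.091, -3.14, -0.0]
wrist_force: [0.3, 0.0, -1.3]
width: 0.398
grip_force: 0.0
```

Run:
```python
from fit import *; from plan import *
p,y,M,s=cur();print(p,np.degrees(y),s['width'])
a=shot('scene');b=shot('top')
X=[[.5976,-.263,.139]];cs=[]
for p_ in(a,b):
    c=proj(p_,X)[0]
    h=hsv(p_);m=((h[...,0]<6)|(h[...,0]>172))&(h[...,1]>130)
    z=np.zeros(m.shape,bool);z[int(c[1]-12)*4:int(c[1]+12)*4,int(c[0]-12)*4:int(c[0]+12)*4]=1
    v,u=np.nonzero(m&z);print(len(u))
    if len(u):cs.append([(u.mean()+.5)/4-.5,(v.mean()+.5)/4-.5])
print('knob',tri(a,cs[0],b,cs[1]) if len(cs)>1 else 0)
cv2.imwrite('pics/p4.png',np.hstack([cv2.resize(a['image'][150:240,170:290,::-1],(533,400),interpolation=2),cv2.resize(rect(b,(.47,-.11),.08,.12,260),(260,400))]))
```

```text
[ 0.4671 -0.1599  0.2331] 176.68972028036535 0.3979504319785322
491
540
knob (array([ 0.5978, -0.2648,  0.1465]), np.float64(0.0011961563934093234))
```

Run:
```python
from plan import *
p,y,M,s=cur()
pr([(.598,-.265,.233,175),(.598,-.265,.128,175)])
P=np.array([.5176,-.269]);w=[]
for i in range(0,17):
    th=1.69-i*1.73/16; a=th-np.pi/2-.068
    w.append((*(P+.08*np.array([np.cos(a),np.sin(a)])),.128,175-i*90/16))
print();pr(w[1:9],start=w[0]);print();pr(w[9:],start=w[8]);print(w[-1])
```

```text
-0.1375, -0.0976, -0.0011, 0.029
-0.1375, -0.0976, 0.1039, 0.029

-0.0007, -0.0086, -0, 0.098
-0.0005, -0.0173, -0, 0.196
0.0006, -0.0258, -0, 0.295
0.0027, -0.0342, -0, 0.393
0.0056, -0.0424, -0, 0.491
0.0094, -0.0501, -0, 0.589
0.014, -0.0574, -0, 0.687
0.0194, -0.0642, -0, 0.785

-0, -0.0086, -0, 0.098
0.0009, -0.0172, -0, 0.196
0.0027, -0.0257, -0, 0.295
0.0054, -0.0339, -0, 0.393
0.009, -0.0418, -0, 0.491
0.0134, -0.0492, -0, 0.589
0.0186, -0.0561, -0, 0.687
0.0245, -0.0624, -0, 0.785
(np.float64(0.5089767863671993), np.float64(-0.34853389332003737), 0.128, 85.0)
```

View pics/p4.png

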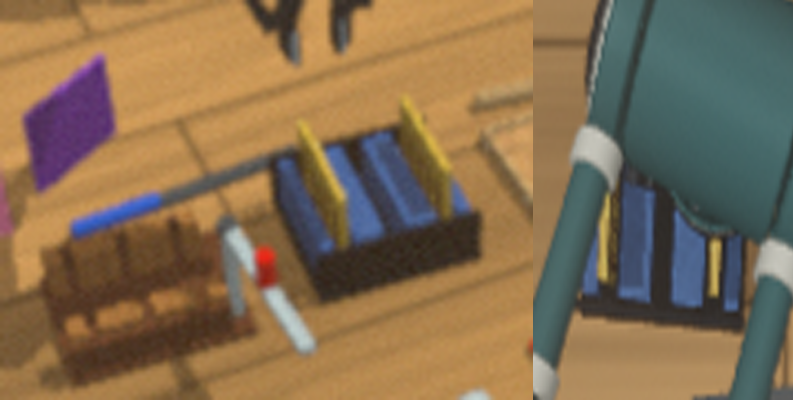

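Both plates stand in the carrier (322,185 and 428,160) and the rack is empty. Now closing the keeper.

>>> step_arm(
  series=[-0.04,-0.028,0,0.03,-0.08,-0.056,0,0.03,-0.12,-0.085,0,0.03,-0.1375,-0.0976,0,0.03,-0.1375,-0.0976,0.02,0.03,-0.1375,-0.0976,0.06,0.03,-0.1375,-0.0976,0.104,0.03,-0.1375,-0.0976,0.104,0.03],
  gripper=0.45,
  newtons=20,
)

```text
time: 23.25
tool_pos: [0.5934, -0.2623, 0.1226]
tcp_rot: [-0.137, -3.126, -0.009]
wrist_force: [0.2, -0.0, 0.1]
width: 0.45
grip_force: 0.0
```

>>> step_arm(
  series=[0,0,0,0,0,0,0,0,0,0,0,0,0,0,0,0],
  gripper=0.27,
)

```text
time: 23.75
tool_pos: [0.5997, -0.2658, 0.1311]
tcp_rot: [0.138, 3.137, -0.001]
wrist_force: [0.2, 0.3, 0.5]
width: 0.269
grip_force: 0.0
```

>>> step_arm(
  series=[-0.0007,-0.0086,0,0.098,-0.0005,-0.0173,0,0.196,0.0006,-0.0258,0,0.295,0.0027,-0.0342,0,0.393,0.0056,-0.0424,0,0.491,0.0094,-0.0501,0,0.589,0.014,-0.0574,0,0.687,0.0194,-0.0642,0,0.785],
)

```text
time: 24.75
tool_pos: [0.5747, -0.3281, 0.1304]
tcp_rot: [1.332, 2.844, 0.0]
wrist_force: [0.9, 1.0, 0.6]
width: 0.27
grip_force: 0.4
```

>>> step_arm(
  series=[0,-0.0086,0,0.098,0.0009,-0.0172,0,0.196,0.0027,-0.0257,0,0.295,0.0054,-0.0339,0,0.393,0.009,-0.0418,0,0.491,0.0134,-0.0492,0,0.589,0.0186,-0.0561,0,0.687,0.0245,-0.0624,0,0.785],
)

```text
time: 25.75
tool_pos: [0.5109, -0.3496, 0.1305]
tcp_rot: [2.318, 2.118, 0.001]
wrist_force: [1.4, -1.0, 0.6]
width: 0.27
grip_force: 0.4
```

>>> step_arm(
  series=[0,-0.001,0,0,0,-0.002,0,0],
)

```text
time: 26.0
tool_pos: [0.509, -0.3491, 0.1302]
tcp_rot: [2.314, 2.124, 0.001]
wrist_force: [-0.2, -0.6, 0.4]
width: 0.266
grip_force: 0.3
```

>>> step_arm(
  series=[0,-0.002,0,0,0,-0.004,0,0,0,-0.004,0,0],
)

```text
time: 26.38
tool_pos: [0.5084, -0.349, 0.1303]
tcp_rot: [2.31, 2.119, 0.007]
wrist_force: [11.2, -1.1, -6.1]
width: 0.273
grip_force: 5.6
```

>>> step_arm(
  series=[0,-0.002,0,0,0,-0.004,0,0,0,-0.004,0,0],
)

```text
time: 26.75
tool_pos: [0.5082, -0.3491, 0.1304]
tcp_rot: [2.306, 2.114, 0.013]
wrist_force: [23.1, -2.5, -13.4]
width: 0.27
grip_force: 11.4
```

>>> step_arm(
  series=[0,0.005,0,0,0,0.0095,0,0,0,0.0095,0,0,0,0.0095,-0.04,0,0,0.0095,-0.08,0,0,0.0095,-0.12,0,0,0.0095,-0.12,0],
)

```text
time: 27.62
tool_pos: [0.5116, -0.3505, 0.2548]
tcp_rot: [2.31, 2.117, 0.002]
wrist_force: [-0.4, -1.0, -0.2]
width: 0.273
grip_force: 0.0
```

Run:
```python
from fit import *; from plan import *
p,y,M,s=cur();print(p,np.degrees(y),s['width'],s['time'])
a=shot('scene');b=shot('top')
cv2.imwrite('pics/k5.png',np.hstack([cv2.resize(a['image'][135:240,170:380,::-1],(500,250),interpolation=2),cv2.resize(rect(b,(.476,.296),.085,.13,250),(250,250))]))
for P in(a,b):print([(np.round(x['point'],1).tolist(),round(x['score'],2)) for x in viewer.spot_point(P,'cuff')[:4]])
```

```text
[ 0.5116 -0.3505  0.2548] 85.00944456938137 0.27299626685674494 27.625
[([329.6, 169.5], 0.67), ([293.6, 169.8], 0.6), ([337.5, 160.9], 0.52)]
[([101.3, 218.3], 0.81), ([125.5, 205.5], 0.73), ([238.1, 211.9], 0.68), ([255.9, 212.6], 0.48)]
```

View pics/k5.png

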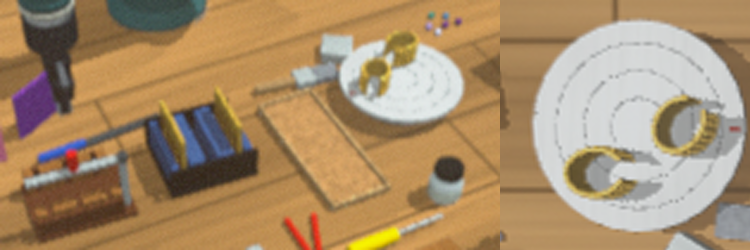

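Keeper is home (70,165), and the cuffs are untouched. Refining the cuff poses.

```bash
cat > c2.py <<'E'
from fit import *; from plan import *
def fc(ps,v0,yaws,others=(),z=.041):
    out=[]
    M=[brass(p,100) for p in ps];sh=M[0].shape;D=[]
    for p in ps:
        d=np.ones(sh,np.uint8);t=np.linspace(0,6.28,60)
        cv2.fillPoly(d,[np.round(px(p,np.c_[.476+.117*np.cos(t),.296+.117*np.sin(t),0*t+.041])).astype(np.int32)],0)
        for o in others:d|=cv2.dilate(cuffmask(p,o,z,sh),np.ones((9,9),np.uint8))
        D.append(d>0)
    ro=[roi(p,v0,z,.05) for p in ps]
    def cost(v):
        c=0
        for p,m,d,r in zip(ps,M,D,ro):
            k=cuffmask(p,v,z,sh);c+=((k!=m)&~d)[r].sum()/max((m[r]&~d[r]).sum(),1)
        return c
    for y in yaws:
        s=np.array([v0[0],v0[1],np.radians(y)])
        out.append(minimize(cost,s,method='Nelder-Mead',options=dict(initial_simplex=[s,s+[.008,0,0],s+[0,.008,0],s+[0,0,.3]],xatol=2e-4,fatol=1e-3,maxiter=90)))
    return min(out,key=lambda r:r.fun)
def both(ps,A,B):
    A=fc(ps,A,[-80,-40,0],[B]).x;b=fc(ps,B,[-120,-85,-50],[A]);a=fc(ps,A,[np.degrees(A[2])],[b.x])
    for r in(a,b):print(r.x[:2],np.degrees(r.x[2]).round(1),r.fun)
    return a.x,b.x
if __name__=='__main__':
    a=shot('scene');b=shot('top');A=(.4763,.2411,-.7);B=(.4273,.33,-1.48)
    both([b],A,B);both([a,b],A,B)
E
python3 c2.py
```

```text
[0.4771 0.2416] -43.9 0.3124406457739791
[0.4276 0.329 ] -85.8 0.2635887360838245
[0.4765 0.2408] -41.1 0.6368990844789892
[0.427  0.3282] -79.6 0.5969074459089146
```

Run:
```python
from plan import *
p,y,M,s=cur()
a=np.array([p[0],p[1],p[2],85.]);t=np.array([.477,.2412,.2,138.])
L=[a+(t-a)*i/14 for i in range(15)]
for l in L[:11]:l[2]=.25
pr(L[1:9]);print();pr(L[9:],start=L[8])
```

```text
0.0418, -0.0059, -0.0023, -0.066
0.0835, -0.0119, -0.0023, -0.132
0.1253, -0.0178, -0.0023, -0.198
0.167, -0.0238, -0.0023, -0.264
0.2088, -0.0297, -0.0023, -0.33
0.2505, -0.0357, -0.0023, -0.396
0.2923, -0.0416, -0.0023, -0.462
0.334, -0.0476, -0.0023, -0.528

0.0391, 0.0159, 0, -0.066
0.0781, 0.0318, 0, -0.132
0.1172, 0.0478, 0.0398, -0.198
0.1562, 0.0637, 0.0432, -0.264
0.1953, 0.0796, 0.0466, -0.33
0.2343, 0.0955, 0.05, -0.396
```

>>> step_arm(
  series=[0.0418,-0.0059,0,-0.066,0.0835,-0.0119,0,-0.132,0.1253,-0.0178,0,-0.198,0.167,-0.0238,0,-0.264,0.2088,-0.0297,0,-0.33,0.2505,-0.0357,0,-0.396,0.2923,-0.0416,0,-0.462,0.334,-0.0476,0,-0.528],
  gripper=0.85,
)

```text
time: 28.92
tool_pos: [0.4908, -0.0108, 0.2486]
tcp_rot: [-1.678, -2.654, 0.001]
wrist_force: [-0.3, 0.3, 0.9]
width: 0.847
grip_force: 0.0
```

>>> step_arm(
  series=[0.0391,0.0159,0,-0.066,0.0781,0.0318,0,-0.132,0.1172,0.0478,0.01,-0.198,0.1562,0.0637,0.02,-0.264,0.1953,0.0796,0.035,-0.33,0.2343,0.0955,0.05,-0.396,0.2343,0.0955,0.05,-0.396,0.2343,0.0955,0.05,-0.396],
)

```text
time: 29.92
tool_pos: [0.4776, 0.24, 0.199]
tcp_rot: [-1.126, -2.932, 0.003]
wrist_force: [0.2, -0.3, 0.4]
width: 0.849
grip_force: 0.0
```

Run:
```python
from c2 import *
p,y,M,s=cur();print(p,np.degrees(y),s['width'],s['q'])
a=shot('scene')
A=(.4763,.2411,-.7);B=(.4273,.33,-1.48)
both([a],A,B)
pr([(.477,.2412,.052,138)])
cv2.imwrite('pics/c5.png',cv2.resize(a['image'][110:200,290:390,::-1],(500,450),interpolation=2))
```

```text
[0.4776 0.24   0.199 ] 137.96603794497045 0.8488387707631881 [ 0.4194  0.0227  1.9389 -0.0006  1.1819 -0.4175]
[0.468  0.2458] -38.8 0.2275354703100368
[0.4151 0.3353] -76.5 0.06046814044213264
0.0017, 0.0004, 0.1475, -0.001
```

View pics/c5.png

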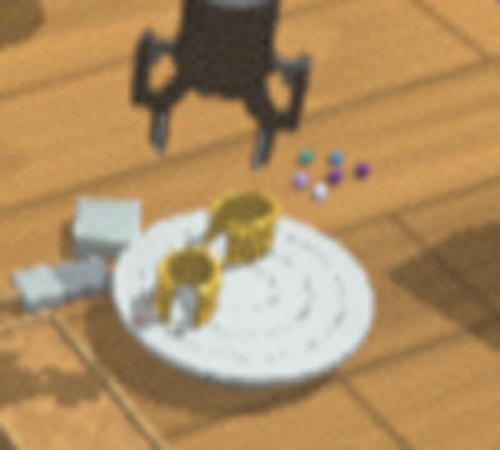

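The gripper is over the front cuff (190,285), fingers wide on either side. Descending.

>>> step_arm(
  series=[0.003,0,0.04,0,0.003,0,0.08,0,0.003,0,0.11,0,0.003,0,0.135,0,0.003,0,0.1465,0,0.003,0,0.1465,0],
)

```text
time: 30.72
tool_pos: [0.4757, 0.2416, 0.0531]
tcp_rot: [-1.129, -2.931, 0.001]
wrist_force: [0.6, 0.5, -0.7]
width: 0.846
grip_force: 0.0
```

>>> step_arm(
  series=[0,0,0,0,0,0,0,0,0,0,0,0,0,0,0,0,0,0,0,0,0,0,0,0],
  gripper=0.3,
  newtons=25,
)

```text
time: 31.48
tool_pos: [0.4772, 0.243, 0.0549]
tcp_rot: [1.126, 2.93, 0.003]
wrist_force: [0.2, -1.5, 6.4]
width: 0.592
grip_force: 26.8
```

>>> step_arm(
  series=[0,0,-0.02,0,0,0,-0.05,0,0,0,-0.09,0,0,0,-0.13,0,0,0,-0.13,0,0,0,-0.13,0],
)

```text
time: 32.22
tool_pos: [0.4751, 0.2424, 0.1824]
tcp_rot: [-1.126, -2.932, 0.001]
wrist_force: [-0.1, -0.2, -1.4]
width: 0.593
grip_force: 26.7
```

Run:
```python
from plan import *
p,y,M,s=cur();print(p,np.degrees(y),s['width'],s['grip_force'],s['wrist_force'])
pr([(.475,.0916,p[2],180),(.475,.0916,.04,180)])
```

```text
[0.4751 0.2424 0.1824] 137.9655038698585 0.5933986750821464 26.657277555204928 [-0.0507 -0.2218 -1.3949]
-0.1009, -0.112, -0, -0.734
-0.1009, -0.112, 0.1424, -0.734
```

Held. To the tray, then lower to 2 cm above the floor.

>>> step_arm(
  series=[-0.02,-0.022,0,-0.15,-0.04,-0.045,0,-0.3,-0.06,-0.067,0,-0.45,-0.08,-0.09,0,-0.6,-0.1009,-0.112,0,-0.734,-0.1009,-0.112,0.04,-0.734,-0.1009,-0.112,0.08,-0.734,-0.1009,-0.112,0.12,-0.734],
)

```text
time: 33.22
tool_pos: [0.4737, 0.0913, 0.0601]
tcp_rot: [-0.0, -3.138, 0.001]
wrist_force: [-0.1, 0.2, -2.1]
width: 0.597
grip_force: 26.7
```

>>> step_arm(
  series=[0,0,0.015,0,0,0,0.025,0,0,0,0.032,0,0,0,0.036,0,0,0,0.036,0,0,0,0.036,0],
)

```text
time: 33.98
tool_pos: [0.4764, 0.0919, 0.028]
tcp_rot: [-0.0, 3.14, 0.0]
wrist_force: [-0.5, 0.8, -0.5]
width: 0.593
grip_force: 26.7
```

Run:
```python
from fit import *; from plan import *
p,y,M,s=cur();print(p,np.degrees(y),s['width'],s['grip_force'],s['wrist_force'])
a=shot('scene')
cv2.imwrite('pics/c6.png',cv2.resize(a['image'][120:230,260:390,::-1],(520,440),interpolation=2))
```

```text
[0.4764 0.0919 0.028 ] -179.9873418494158 0.5928970554593052 26.68039882555604 [-0.4529  0.8107 -0.478 ]
```

View pics/c6.png

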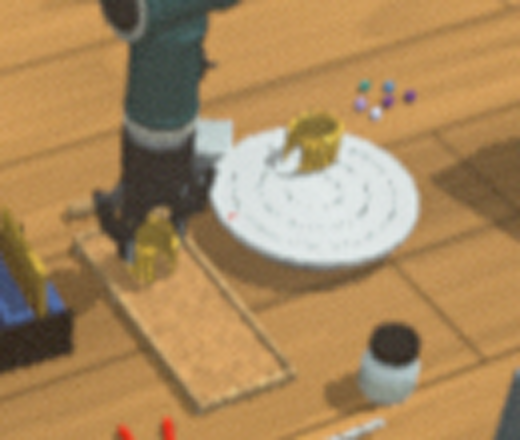

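Cuff A (155,245) hangs just above the tray floor. Lowering to contact.

>>> step_arm(
  series=[0,0,0.002,0,0,0,0.004,0,0,0,0.004,0],
)

```text
time: 34.4
tool_pos: [0.4755, 0.0918, 0.023]
tcp_rot: [0.0, -3.141, 0.0]
wrist_force: [0.3, 1.3, -0.7]
width: 0.589
grip_force: 26.7
```

>>> step_arm(
  series=[0,0,0.001,0,0,0,0.002,0,0,0,0.002,0],
)

```text
time: 34.78
tool_pos: [0.4758, 0.0918, 0.0219]
tcp_rot: [0.0, -3.141, 0.0]
wrist_force: [-2.2, -0.1, 6.2]
width: 0.592
grip_force: 27.1
```

>>> step_arm(
  series=[0,0,0,0,0,0,0,0,0,0,0,0,0,0,0,0],
  gripper=0.8,
)

```text
time: 35.28
tool_pos: [0.4757, 0.0918, 0.0212]
tcp_rot: [0.0, -3.142, 0.0]
wrist_force: [0.6, -0.5, 0.0]
width: 0.798
grip_force: 0.0
```

>>> step_arm(
  series=[0,0,-0.03,0,0,0,-0.07,0,0,0,-0.12,0,0,0,-0.17,0,0,0,-0.17,0],
)

```text
time: 35.9
tool_pos: [0.4795, 0.0923, 0.1967]
tcp_rot: [-0.0, 3.131, 0.002]
wrist_force: [-1.0, 0.1, -0.1]
width: 0.797
grip_force: 0.0
```

Run:
```python
from c2 import *
p,y,M,s=cur();print(p,np.degrees(y),s['width'])
a=shot('scene');b=shot('top')
for P in(a,b):print([(np.round(x['point'],1).tolist(),round(x['score'],2)) for x in viewer.spot_point(P,'cuff')[:4]])
for ps in([b],[a,b]):
    r=fc(ps,(.4273,.3287),range(-180,180,40));print(r.x[:2],np.degrees(r.x[2]),r.fun)
i=brass(b,100)
cv2.imwrite('pics/c7.png',np.hstack([cv2.resize(a['image'][120:230,260:390,::-1],(472,400),interpolation=2),rect(b,(.47,.25),.085,.16,320)[:,:].repeat(1,0) if 0 else cv2.resize(rect(b,(.476,.27),.085,.2,400),(320,400))[:,:]]))
```

```text
[0.4795 0.0923 0.1967] -179.98469914126488 0.7971881264152221
[([340.9, 159.4], 0.57), ([297.7, 185.6], 0.47)]
[([174.7, 207.9], 0.55), ([98.8, 219.9], 0.45), ([254.9, 209.4], 0.23)]
[0.4275 0.3289] 91.88403166508444 1.5499286733238231
[0.4272 0.3286] -82.62082869403685 1.9947678490881553
```

View pics/c7.png

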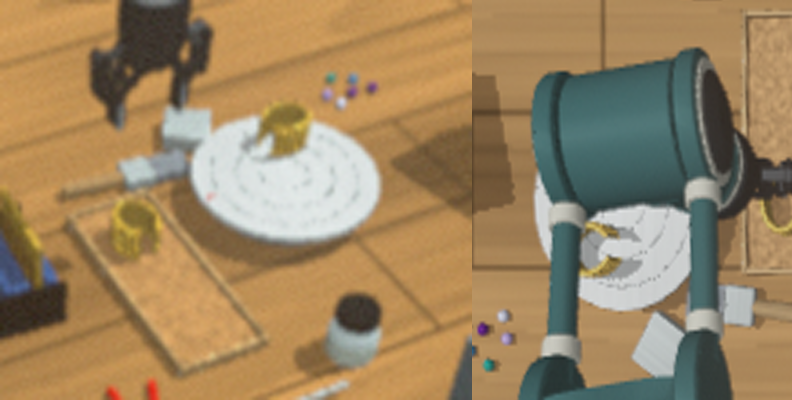

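Cuff A stands in the tray (135,228), and cuff B is still on the disc, unmoved (285,128). Going to B.

Run:
```python
from plan import *
p,y,M,s=cur()
a=np.array([*p,180.]);t=np.array([.427,.3287,.2,97.])
pr([a+(t-a)*i/8 for i in range(1,9)])
```

```text
0.0059, 0.0296, -0.0013, 0.181
0.0119, 0.0593, -0.0026, 0.362
0.0178, 0.0889, -0.0039, 0.543
0.0237, 0.1185, -0.0052, 0.724
0.0297, 0.1482, -0.0065, 0.906
0.0356, 0.1778, -0.0078, 1.087
0.0416, 0.2074, -0.009, 1.268
0.0475, 0.2371, -0.0103, 1.449
```

>>> step_arm(
  series=[0.006,0.0296,0,0.181,0.012,0.0593,0,0.362,0.018,0.0889,0,0.543,0.024,0.1185,0,0.724,0.03,0.1482,0,0.906,0.036,0.1778,0,1.087,0.042,0.2074,0,1.268,0.0475,0.237,0,1.449],
  gripper=0.85,
)

```text
time: 37.1
tool_pos: [0.4267, 0.3289, 0.1888]
tcp_rot: [-2.088, -2.346, 0.007]
wrist_force: [0.5, 0.2, -0.2]
width: 0.849
grip_force: 0.0
```

>>> step_arm(
  series=[0,0,0,0,0,0,0,0,0,0,0,0],
)

```text
time: 37.48
tool_pos: [0.4281, 0.3277, 0.1906]
tcp_rot: [-2.081, -2.353, 0.002]
wrist_force: [0.1, -0.2, 0.1]
width: 0.85
grip_force: 0.0
```

Run:
```python
from c2 import *
p,y,M,s=cur();print(p,np.degrees(y),s['width'])
pr([(.427,.3287,.052,97)])
a=shot('scene')
print([(np.round(x['point'],1).tolist(),round(x['score'],2)) for x in viewer.spot_point(a,'cuff')[:4]])
r=fc([a],(.4273,.3287),[-120,-80,-40]);print(r.x[:2],np.degrees(r.x[2]),r.fun,'before: .4151 .3353 -76.5')
```

```text
[0.4281 0.3277 0.1906] 97.01022492025197 0.850181163857147
0.0012, -0.0009, 0.1386, 0
[([338.4, 159.4], 0.51), ([296.7, 186.0], 0.46)]
[0.415  0.3352] -76.38364332425164 0.08028259473346179 before: .4151 .3353 -76.5
```

>>> step_arm(
  series=[0.001,-0.001,0.04,0,0.001,-0.001,0.08,0,0.001,-0.001,0.11,0,0.001,-0.001,0.13,0,0.001,-0.001,0.138,0,0.001,-0.001,0.138,0],
)

```text
time: 38.33
tool_pos: [0.4271, 0.3293, 0.0532]
tcp_rot: [-2.082, -2.352, 0.001]
wrist_force: [-0.2, -0.7, -0.1]
width: 0.853
grip_force: 0.0
```

>>> step_arm(
  series=[0,0,0,0,0,0,0,0,0,0,0,0,0,0,0,0,0,0,0,0,0,0,0,0],
  gripper=0.3,
  newtons=25,
)

```text
time: 39.08
tool_pos: [0.4281, 0.3304, 0.0548]
tcp_rot: [2.081, 2.352, 0.004]
wrist_force: [-0.2, -0.4, 6.9]
width: 0.595
grip_force: 26.7
```

>>> step_arm(
  series=[0,0,-0.02,0,0,0,-0.05,0,0,0,-0.09,0,0,0,-0.13,0,0,0,-0.13,0,0,0,-0.13,0],
)

```text
time: 39.83
tool_pos: [0.4264, 0.3292, 0.1823]
tcp_rot: [-2.082, -2.353, 0.002]
wrist_force: [-0.0, 0.3, -1.6]
width: 0.593
grip_force: 26.6
```

Run:
```python
from fit import *; from plan import *
p,y,M,s=cur();print(p,np.degrees(y),s['width'],s['grip_force'],s['wrist_force'])
a0=np.array([*p,97.]);t=np.array([.605,.0916,p[2],180.])
pr([a0+(t-a0)*i/8 for i in range(1,9)])
a=shot('scene')
cv2.imwrite('pics/c8.png',cv2.resize(a['image'][100:230,260:390,::-1],(440,440),interpolation=2))
# where does cuff A stand now
print([(np.round(x['point'],1).tolist(),round(x['score'],2)) for x in viewer.spot_point(a,'cuff')[:4]], proj(a,[[.4757,.0918,.008]]))
```

```text
[0.4264 0.3292 0.1823] 96.99500549680393 0.5932292469873274 26.649039024487138 [-0.0269  0.3444 -1.6432]
-0.0322, 0.0185, 0, -0.181
-0.0644, 0.0371, 0, -0.362
-0.0966, 0.0556, 0, -0.543
-0.1288, 0.0742, 0, -0.724
-0.161, 0.0927, 0, -0.905
-0.1932, 0.1112, 0, -1.087
-0.2254, 0.1298, 0, -1.268
-0.2576, 0.1483, 0, -1.449
[([296.4, 186.2], 0.59), ([341.5, 138.6], 0.58)] [[296.5999 187.1372]]
```

>>> step_arm(
  series=[-0.0322,0.0185,0,-0.181,-0.0644,0.0371,0,-0.362,-0.0966,0.0556,0,-0.543,-0.1288,0.0742,0,-0.724,-0.161,0.0927,0,-0.905,-0.1932,0.1112,0,-1.087,-0.2254,0.1298,0,-1.268,-0.2576,0.1483,0,-1.449],
)

```text
time: 40.92
tool_pos: [0.605, 0.0908, 0.1809]
tcp_rot: [0.01, -3.138, 0.0]
wrist_force: [-0.0, 0.6, -1.8]
width: 0.592
grip_force: 26.7
```

>>> step_arm(
  series=[0,0,0,0,0,0,0.04,0,0,0,0.08,0,0,0,0.115,0,0,0,0.135,0,0,0,0.15,0,0,0,0.155,0,0,0,0.155,0],
)

```text
time: 41.92
tool_pos: [0.6062, 0.0922, 0.0288]
tcp_rot: [-0.0, 3.141, 0.0]
wrist_force: [0.9, -0.4, -0.4]
width: 0.594
grip_force: 26.7
```

Run:
```python
from plan import *
p,y,M,s=cur();print(p,np.degrees(y),s['width'],s['grip_force'],s['wrist_force'])
a=shot('scene');b=shot('top')
for P in(a,b):print([(np.round(x['point'],1).tolist(),round(x['score'],2)) for x in viewer.spot_point(P,'cuff')[:4]],proj(P,[[*p[:2],.015]]))
```

```text
[0.6062 0.0922 0.0288] -179.99734943403968 0.5940892260260046 26.677812868729234 [ 0.9325 -0.4314 -0.3889]
[([296.1, 186.8], 0.55), ([316.2, 204.1], 0.44)] [[312.1188 205.4511]]
[([178.0, 207.6], 0.65), ([175.8, 162.8], 0.41), ([276.3, 131.2], 0.21), ([175.5, 117.1], 0.21)] [[177.2819 166.3202]]
```

>>> step_arm(
  series=[0,0,0.002,0,0,0,0.004,0,0,0,0.006,0,0,0,0.006,0],
)

```text
time: 42.62
tool_pos: [0.6055, 0.092, 0.022]
tcp_rot: [0.0, -3.141, 0.0]
wrist_force: [0.4, 0.2, -1.4]
width: 0.594
grip_force: 26.7
```

>>> step_arm(
  series=[0,0,0.001,0,0,0,0.002,0,0,0,0.002,0],
)

```text
time: 43.0
tool_pos: [0.6057, 0.092, 0.0218]
tcp_rot: [0.0, -3.141, 0.0]
wrist_force: [-4.6, -0.8, 8.4]
width: 0.6
grip_force: 27.5
```

Contact. Release, lift and retreat.

>>> step_arm(
  series=[0,0,0,0,0,0,0,0,0,0,0,0,0,0,0,0],
  gripper=0.8,
)

```text
time: 43.5
tool_pos: [0.6056, 0.092, 0.0201]
tcp_rot: [0.0, -3.141, 0.0]
wrist_force: [0.1, -0.8, -0.2]
width: 0.802
grip_force: 0.0
```

>>> step_arm(
  series=[0,0,-0.03,0,0,0,-0.07,0,0,0,-0.12,0,0,0,-0.18,0,0,0,-0.22,0,0.03,0.06,-0.23,0,0.06,0.12,-0.23,0,0.09,0.18,-0.23,0],
)

```text
time: 44.5
tool_pos: [0.5214, 0.2604, 0.2508]
tcp_rot: [0.001, 3.14, 0.001]
wrist_force: [0.7, 0.9, 0.1]
width: 0.799
grip_force: 0.0
```

>>> step_arm(
  series=[0,0.06,0,0,0,0.12,0,0,0,0.18,0,0,0,0.18,0,0],
)

```text
time: 45.0
tool_pos: [0.5209, 0.443, 0.2491]
tcp_rot: [0.008, -3.141, -0.001]
wrist_force: [-0.1, 0.0, -0.4]
width: 0.802
grip_force: 0.0
```

Run:
```python
from fit import *
a=shot('scene');b=shot('top')
cv2.imwrite('pics/e1.png',cv2.resize(a['image'][120:270,170:390,::-1],(799,545),interpolation=2))
cv2.imwrite('pics/e2.png',cv2.resize(b['image'][:,:,::-1],(800,600),interpolation=2))
```

```text
(no output)
```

View pics/e1.png

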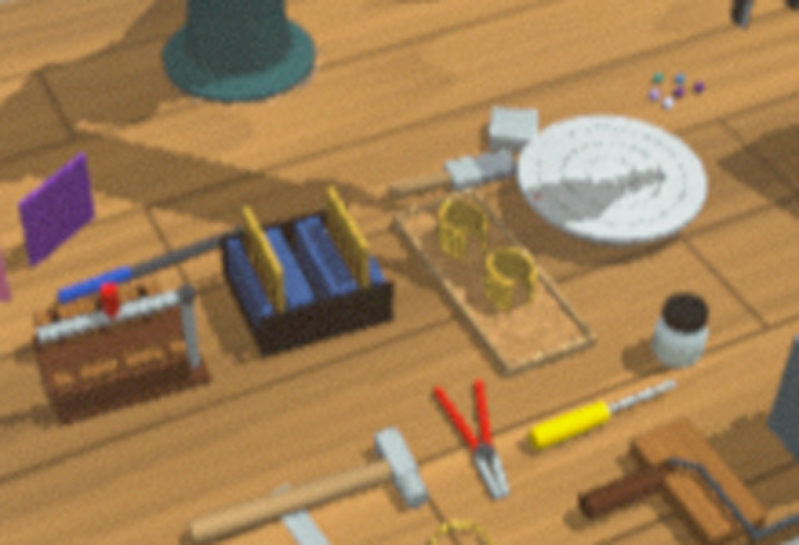

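The final view shows both plates in the carrier (265,260 and 348,238), both cuffs upright in the tray (463,228 and 512,278) and the keeper home (110,305). The disc is empty and the bystanders haven't moved. Handing in.

```bash
python3 -c "
from workcell import job
print(job.finish_job())"
```

```text
the job is handed in; nothing more can be done
None
```

The job is handed in: both plates stand in the carrier, both cuffs stand in the tray, and the keeper bar is swung back home over the empty rack; I viewed 15 pictures, one over the limit of 14.

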